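Run the last glass nuggets out of the bench hopper and ease its lid shut

TASK

Run the last five glass nuggets out of the bench hopper: slide the white tray along the bench until it is home against the hopper's foot, under the spout, then press the red lever pad right down with the fingertips so that the linked orange lid lifts fully, and keep it down until all five nuggets have dropped into the tray. Then, with the fingertips still on the pad, let it rise slowly, taking a couple of seconds, so that the lid is eased shut and does not slam, and take the hand away. Only push and press: lift nothing, touch neither the lid nor the nuggets, and leave the other things on the bench where they are.

Things in the scene. Friction and masses are not known exactly. Their poses are not given: they have to be found in the camera images.
- hopper: Bench hopper, fixed: clear box 162 x 100 mm, 285 mm high, open on top, on a galvanised stand. Origin at bench level, middle of the front edge of its foot; +x to its rear (reaches x = 150 mm), +y to its lever side, z up; spout, lid and tray are on the -x side. The foot's front is a bar at x = 0, 130 mm wide, 24 mm high: the tray's stop. Front wall at x = -22 mm.
- lip (a point): Middle of the lip of the spout, where the nuggets drop off the chute (92 mm wide): hopper x = -55 mm, 78 mm up. The lid is hinged at hopper x = -28 mm, 150 mm up; fully up it sticks out forward to x = -107 mm, about 135 mm up.
- lid (a joint): Angle of the orange lid over the spout, 98 x 78 mm, hinged above it: 0 shut, about 1.0 rad fully up. A push link ties it to the lever, 3.5 rad of lid per rad of lever, so it follows the pad both ways; let go, the spring slams it at over 20 rad/s. Eased means below 1.5 rad/s throughout (pad below 80 mm/s). The nuggets run out from about 0.4 rad.
- lever (a joint): Lever angle: 0 at rest (up), 0.28 rad pressed right down on its stop. The pivot lies along hopper y at hopper x = 85 mm, 195 mm up; the arm reaches forward over 200 mm to the pad. A spring returns it: about 3 N on the pad starts it, about 5.5 N holds it right down.
- pad_top (a point): Middle of the upper face of the red lever pad (40 mm along hopper x, 42 mm along hopper y, 8 mm thick); moves with the lever. At rest at hopper (-113, 85) mm, 227 mm up, level; right down at about (-114, 85) mm, 172 mm up, tilted 0.28 rad down to the front.
- tray: White plastic tray, loose, about 0.4 kg: 200 mm along its x, 170 mm along its y, 45 mm high, walls 4 mm. Origin under its middle, on the bench. Its +x side faces the hopper within 0.25 rad; it starts 80 to 130 mm short of home and up to 25 mm to one side. Home, its origin is at hopper x = -100 mm, y about 0.
- nugget0_center (a point): Centre of a round amber glass nugget, 24 mm across, 18 g; at first on the chute behind the lid, to be dropped into the tray.
- nugget1_center (a point): Centre of a round green glass nugget, 24 mm across, 18 g; at first on the chute behind the lid, to be dropped into the tray.
- nugget2_center (a point): Centre of a round blue glass nugget, 24 mm across, 18 g; at first on the chute behind the lid, to be dropped into the tray.
- nugget3_center (a point): Centre of a round red glass nugget, 24 mm across, 18 g; at first on the chute behind the lid, to be dropped into the tray.
- nugget4_center (a point): Centre of a round violet glass nugget, 24 mm across, 18 g; at first on the chute behind the lid, to be dropped into the tray.
- flux_bottle: Pale yellow bottle with a red cap, 58 mm across, 150 mm high, standing; origin under its middle. Leave alone.
- came_tub: Clear tub of lead came offcuts with a brush on top, 200 x 150 mm, 80 mm high (brush handle to about 110 mm); origin under its middle. Leave alone.
- bench_brush: Wooden bench brush, 250 mm long along its x, 26 mm wide, 58 mm high; origin under its middle. Leave alone.
- tape_measure: Black and yellow tape measure, 72 x 34 mm, 64 mm high; origin under its middle. Leave alone.
- lead_hammer: Small hammer lying on the bench, 250 mm long along its x, head 80 mm across at +x, 26 mm high; origin under its middle. Leave alone.
- nail_boxes: Two small clear nail boxes side by side with raised red-marked lids, 62 x 106 mm, 85 mm high; origin under their middle. Leave alone.

How it is judged:
By the outcome, as a careful person would: the job done as asked, in the order asked, and still so for the second after the job is handed in, with the robot touching nothing.
It also fails if it takes over 64 s, if anything falls off the work surface, if the arm or the gripper's body presses on something with over 40 N, if the wrist force passes 120 N, or if a joint passes its speed limit or range.

ROBOT

A 7-joint arm with a two-finger parallel gripper is mounted at the origin on the work surface. World frame = base frame: x ahead of the robot, y to its left, z up, the work surface at z = 0. Lengths are in m, angles in rad, forces in N, time in s.
With the tool pointing down it reaches from about 0.35 to 0.9 m from the base axis. Payload 8.1 kg.
Tool frame: the origin (TCP) lies at the very end of the fingers, on their centre line; the grasp point (between the pads) lies 19 mm behind it; z points along the fingers, y is the direction in which the jaws open and shut (so a half turn about z gives the same grasp; the last joint's range is limited). The gripper opens to 92 mm and grips with 3 to 60 N. Pads are 19 mm wide; open, the fingers measure 130 mm over their backs; the gripper's body (75 mm by 190 mm) begins 47 mm behind the grasp point.
Start: joints at [1.095, 0.434, 0.025, 1.573, -0.012, 1.134, -0.075], TCP at [0.228, -0.582, 0.227] pointing down, gripper open.
Joint ranges: [-2.62, 2.62], [-0.44, 2.09], [-1.27, 1.32], [0.08, 2.57], [-1.32, 4.46], [0.12, 2], [-2.74, 2.74]. Speed limits (rad/s): [2.22, 2.22, 3.01, 3.01, 3.14, 3.14, 3.14].

INTERFACE

Orientations are given as a rotation vector (axis times angle).
In Python, from cell import observe, get_image, sign_off gives the robot as it stands.
- The arm moves only by the tool arm_command, never from a script. Its argument "deltas" is a list of rows, each an object with "xyz": the shift along the tool's x, y, z in cm, a list of three; "turn": the turn about the tool's z in degrees; "jaw": the closure in counts, from 0 (fully open) to 255 (shut). A call has 1 to 5 rows; each row is the pose to reach, as a shift and turn from the pose measured when the call began, along the tool's axes at that moment; what a row does not reach only later rows make up. A row lasts 1/12 s, in which the tool goes at most 41.7 mm and 7.16 degrees, less where a joint would pass 70% of its speed; a pose out of reach is approached as far as the arm can. A call with a gripper value outside its range is refused whole. The fingers move at their own pace and stop on an object; "force" is the grip in N (left out, the last holds). Time passes only in rows, so rows that repeat a pose let the fingers close. It gives the time, the measured TCP pose, the force and the opening at its end, in the units of the state.
- observe(): the state, without advancing time (a new reading comes with each control period).
- get_image(name): name is "scene" or "top" or "wrist"; returns a dict with "frame" (480x640x3 uint8, red, green, blue), "depth" (480x640 float32, m along the optical axis (not along the pixel's ray), 0 where there is no reading), "camera_matrix" (3x3 intrinsics, pixels), "cam_to_world" (4x4, takes a point from camera to world coordinates). Camera axes: x right, y up, looking along -z (the intrinsics and any distortion apply to the point x, -y, -z); pixel columns grow to the right and rows downward; lengths in m; the calibration is good to about 2 mm. A picture is of the moment at which its call begins.
- sign_off(): hands the job in, once; it reports no verdict.
The state is a dict: "clock": time; "joints": joint angles; "dq": joint speeds; "joint_efforts": joint torques, N m; "position": TCP position; "ee_rot": TCP orientation; "force": force on the tool from outside, world axes, zero at the start; "ft_torque": the same for the moment, N m; "width": opening from 0.0 (shut) to 1.0 (fully open).
Only numpy, scipy, OpenCV 4.12 (cv2) and the standard library are available. Lean on these libraries where they do the work, as an engineer would, in place of code of your own. Each camera call takes 0.05 s, during which the arm holds its last target.

## Working session

There is one attempt and no reset: what is moved stays moved. The work goes in short steps, Python scripts to look and compute and a tool call to move; the robot and the scene stay as the last step left them, time stands still between calls to the robot, and variables do not carry over. Pictures are saved under pics/ and viewed, and the job is handed in when it is done.

Besides the shell and the picture viewer there is one more tool, called in YAML: its name, and indented under it one key for each argument. arm_command: Moves the arm, as the interface text tells. Its arguments: {"type":"object","properties":{"deltas":{"type":"array","items":{"type":"object","properties":{"xyz":{"type":"array","items":{"type":"number"}},"turn":{"type":"number"},"jaw":{"type":"number"}}}},"force":{"type":"number"}},"required":["deltas"]}

```bash
mkdir -p pics; ls; python3 - <<'E'
from cell import observe,get_image
import cv2,numpy as np
s=observe();print(s)
for n in["scene","top"]:
    d=get_image(n);cv2.imwrite(f"pics/{n}0.png",d["frame"][:,:,::-1]);np.savez(f"{n}0.npz",**d);print(n,d["camera_matrix"],d["cam_to_world"])
E
```

```text
pics
{'clock': 0.0, 'joints': array([ 1.09538561,  0.43523823,  0.02497604,  1.57409807, -0.01160534,
        1.13401988, -0.07512087]), 'dq': array([-0.00108735,  0.00148755, -0.00089316, -0.00112754, -0.0006296 ,
        0.00071253,  0.00087522]), 'joint_efforts': array([-1.70677442e-03, -6.67854953e+01,  9.84125398e-01, -3.14468014e+01,
       -6.03558705e-02,  4.30448726e-02,  2.30206979e-04]), 'position': array([ 0.22740213, -0.58160193,  0.22593517]), 'ee_rot': array([-3.08566724e+00, -5.81787842e-01,  6.89910612e-04]), 'force': array([-0.15999385,  0.21003222,  0.22938081]), 'ft_torque': array([0.01896217, 0.00508032, 0.03140777]), 'width': 1.0021201026562416}
scene [[448.19580659   0.         320.97413739]
 [  0.         448.19580659 244.30941487]
 [  0.           0.           1.        ]] [[-0.26778355 -0.73524218  0.62266436  1.17641127]
 [ 0.96343528 -0.19817571  0.18032985  0.16735867]
 [-0.00918916  0.64818618  0.76142645  0.97302714]
 [ 0.          0.          0.          1.        ]]
top [[439.00954899   0.         313.04226227]
 [  0.         439.00954899 237.31294952]
 [  0.           0.           1.        ]] [[ 0.0267068   0.99255904 -0.11879937  0.37388882]
 [-0.99963961  0.02619432 -0.0058735  -0.00889034]
 [-0.00271793  0.11891342  0.99290091  1.2841264 ]
 [ 0.          0.          0.          1.        ]]
```

View pics/scene0.png

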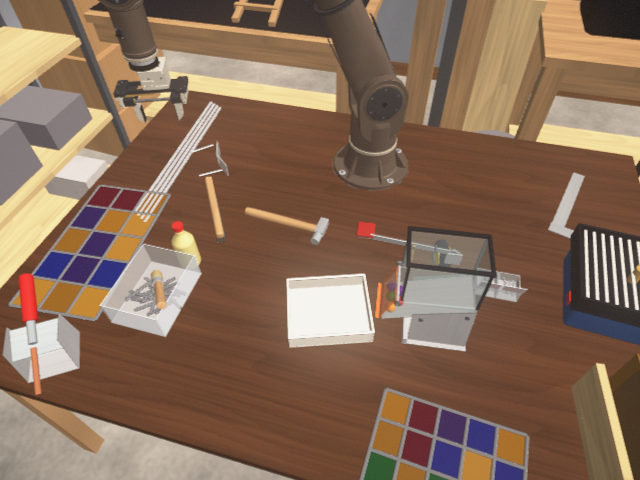

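View pics/top0.png

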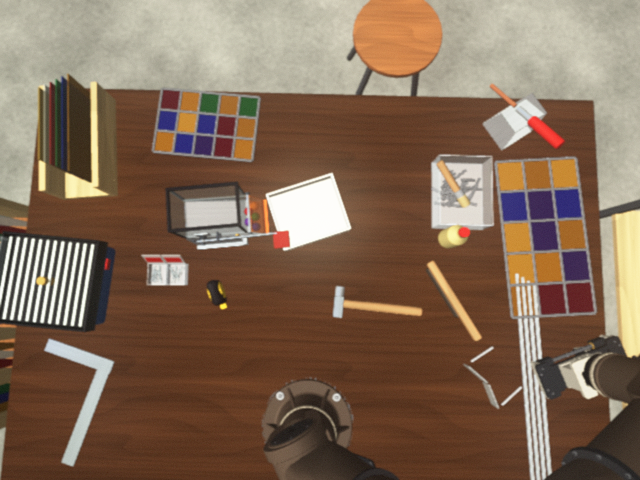

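The scene picture shows the tray at about (330,310), the hopper at (445,285) and the red pad at (366,230). In the top picture the tray is at (308,212), the pad at (281,240) and the hopper at (208,212). Next I'll measure them.

```bash
cat > h.py <<'E'
import numpy as np,cv2
def cloud(d):
    K=d["camera_matrix"];z=d["depth"];v,u=np.mgrid[0:480,0:640]
    P=np.stack([(u-K[0,2])/K[0,0]*z,-(v-K[1,2])/K[1,1]*z,-z],-1)
    M=d["cam_to_world"];return P@M[:3,:3].T+M[:3,3]
def tray(d):
    W=cloud(d);f=d["frame"].astype(int);hsv=cv2.cvtColor(d["frame"],cv2.COLOR_RGB2HSV)
    return W,hsv
E
python3 - <<'E'
from h import *
for n in["top","scene"]:
    d=dict(np.load(n+"0.npz"));W,h=tray(d);ok=d["depth"]>0
    red=ok&((h[...,0]<6)|(h[...,0]>174))&(h[...,1]>170)&(h[...,2]>120)&(W[...,2]>.15)&(W[...,2]<.28)
    # tray: white
    wh=ok&(h[...,1]<45)&(h[...,2]>150)&(W[...,2]<.07)&(W[...,2]>-.01)
    nl,lab,st,ce=cv2.connectedComponentsWithStats(wh.astype(np.uint8))
    for i in range(1,nl):
        if st[i,4]>800:
            P=W[lab==i];t=P[P[:,2]>.033]; print(n,ce[i],st[i,4],P.min(0),P.max(0))
            for q in(P,t):
                if len(q)>20:
                    r=cv2.minAreaRect((q[:,:2]*1000).astype(np.float32));print('  rect',r)
    P=W[red]
    print(n,"red",len(P),np.median(P,0),P.min(0),P.max(0))
    if len(P):print(cv2.minAreaRect((P[:,:2]*1000).astype(np.float32)))
    # high: hopper rim z>0.26
    hp=ok&(W[...,2]>.255)&(W[...,2]<.31)&(W[...,1]>-.0)&(W[...,1]<.5)&(W[...,0]>.35)
    nl,lab,st,ce=cv2.connectedComponentsWithStats(hp.astype(np.uint8))
    for i in range(1,nl):
        if st[i,4]>50:
            P=W[lab==i];print(n,'rim',st[i,4],ce[i],np.median(P[:,2]),cv2.minAreaRect((P[:,:2]*1000).astype(np.float32)))
    f=d["frame"][:,:,::-1]
    c=f[150:300,140:380] if n=="top" else f[190:370,260:540]
    cv2.imwrite(f"pics/{n}c0.png",cv2.resize(c,None,fx=2.8 if n=="scene" else 3.2,fy=2.8 if n=="scene" else 3.2,interpolation=2))
E
```

```text
top [468.19243028 194.66812749] 2510 [ 0.56984658 -0.50154343 -0.00955639] [ 0.7623759  -0.36949495  0.06998926]
  rect ((666.1396484375, -435.49822998046875), (132.0016326904297, 192.48944091796875), 89.95552825927734)
  rect ((664.84814453125, -436.0821838378906), (190.71908569335938, 130.2607421875), 0.3335385024547577)
top [308.92358722 210.48132678] 4070 [ 0.48390928 -0.10619067 -0.00738575] [0.72441038 0.14295549 0.05212318]
  rect ((604.4345703125, 15.89044189453125), (186.46836853027344, 212.29779052734375), 19.499786376953125)
  rect ((597.8018798828125, 14.008354187011719), (172.81976318359375, 201.68740844726562), 19.604400634765625)
top [532.69583333 379.22083333] 3120 [-0.12892037 -0.67447082 -0.00936681] [ 0.51776747 -0.58619289  0.01315091]
  rect ((194.09469604492188, -632.2130126953125), (645.3225708007812, 66.85438537597656), 3.3827154636383057)
top [ 82.04898728 391.60339143] 2123 [-0.12650978  0.56004905 -0.00718835] [0.21409839 0.75950952 0.01094312]
  rect ((43.64714050292969, 698.8936157226562), (204.24998474121094, 302.1921081542969), 72.60066223144531)
top re
[... 1942 characters left out ...]
79 355.76442308] 1248 [ 0.78211659 -0.62591711 -0.00453689] [ 0.93563252 -0.50403101  0.06995745]
  rect ((851.512939453125, -586.5999145507812), (158.9423828125, 94.08207702636719), 34.41322708129883)
  rect ((855.7931518554688, -543.348876953125), (91.3912353515625, 27.276081085205078), 32.572208404541016)
scene red 534 [ 0.77459964 -0.61901176  0.16423553] [ 0.47344606 -0.6569295   0.15000911] [0.82421577 0.09348537 0.23090618]
((585.646728515625, -302.86761474609375), (186.11001586914062, 808.5960693359375), 23.653579711914062)
scene rim 2381 [451.36959261 254.52792944] 0.27714407963650856 ((559.5304565429688, 254.6471405029297), (110.79336547851562, 170.206787109375), 6.873662948608398)
```

View crops.

View pics/scenec0.png

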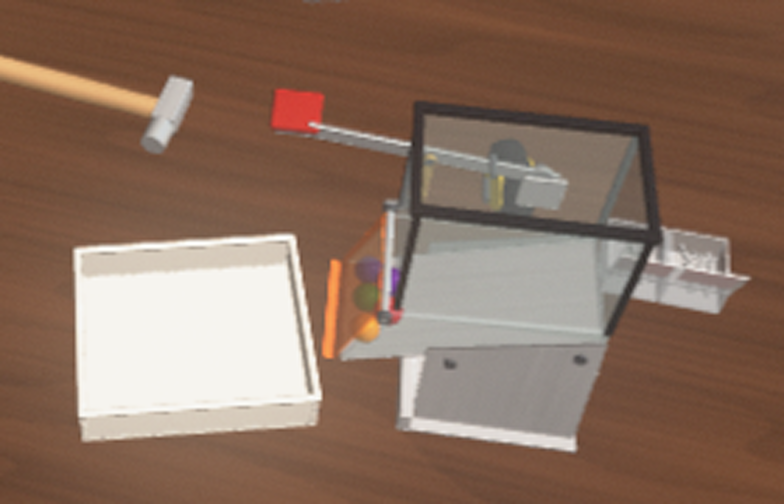

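```bash
python3 - <<'E'
from h import *
for n in["top","scene"]:
    d=dict(np.load(n+"0.npz"));W,h=tray(d);ok=d["depth"]>0
    red=ok&((h[...,0]<8)|(h[...,0]>172))&(h[...,1]>150)&(h[...,2]>90)&(abs(W[...,0]-.5)<.06)&(abs(W[...,1]-.07)<.06)&(W[...,2]>.2)
    P=W[red];print(n,len(P),P.mean(0),cv2.minAreaRect((P[:,:2]*1000).astype(np.float32)),np.percentile(P[:,2],[5,50,95]))
    # hopper points by height
    hp=ok&(W[...,2]>.005)&(W[...,0]>.45)&(W[...,0]<.68)&(W[...,1]>.1)&(W[...,1]<.4)
    for a,b in((.015,.03),(.06,.09),(.1,.2),(.27,.3)):
        q=W[hp&(W[...,2]>a)&(W[...,2]<b)]
        if len(q)>5:print(n,a,len(q),cv2.minAreaRect((q[:,:2]*1000).astype(np.float32)))
    # bench objects between
    o=ok&(W[...,2]>.02)&(W[...,2]<.2)&(W[...,0]>.3)&(W[...,0]<.8)&(W[...,1]>-.45)&(W[...,1]<.45)
    nl,lab,st,ce=cv2.connectedComponentsWithStats(o.astype(np.uint8))
    for i in range(1,nl):
        if st[i,4]>60:
            P=W[lab==i];print(n,'obj',ce[i].round(),st[i,4],P.min(0).round(3),P.max(0).round(3))
E
```

```text
top 213 [0.49266645 0.0752546  0.2255408 ] ((492.49652099609375, 75.03400421142578), (39.15160369873047, 34.68075942993164), 2.644249677658081) [0.22207742 0.22563536 0.22911337]
top 0.015 70 ((548.3832397460938, 192.67648315429688), (76.66943359375, 271.15338134765625), 37.471256256103516)
top 0.06 268 ((512.9609985351562, 254.07122802734375), (88.2341537475586, 313.1510009765625), 26.72029685974121)
top 0.1 2682 ((548.7744750976562, 237.77169799804688), (127.46627807617188, 199.0207977294922), 10.077033042907715)
top 0.27 899 ((558.775634765625, 254.30117797851562), (107.0513916015625, 170.38824462890625), 6.72874641418457)
top obj [451. 199.] 2076 [ 0.506 -0.45   0.02 ] [ 0.764 -0.34   0.154]
top obj [311. 207.] 656 [ 0.484 -0.109  0.02 ] [0.711 0.134 0.052]
top obj [252. 217.] 1056 [0.498 0.121 0.069] [0.625 0.249 0.2  ]
top obj [208. 210.] 1698 [0.522 0.198 0.096] [0.612 0.337 0.2  ]
top obj [210. 236.] 77 [0.492 0.24  0.109] [0.511 0.282 0.2  ]
top obj [210. 240.] 246 [0.478 0.179 0.021] [0.518 0.333 0.2  ]
top obj [169. 265.] 427 [0.378 0.36  0.02 ] [0.459 0.45  0.086]
top obj
[... 621 characters left out ...]
(560.440185546875, 241.00653076171875), (120.42950439453125, 198.3336639404297), 5.85703182220459)
scene 0.27 1559 ((559.5304565429688, 254.6471405029297), (110.79336547851562, 170.206787109375), 6.873662948608398)
scene obj [215. 214.] 458 [ 0.3   -0.445  0.02 ] [ 0.469 -0.325  0.062]
scene obj [293. 222.] 584 [ 0.301 -0.316  0.02 ] [ 0.389 -0.064  0.031]
scene obj [167. 283.] 3244 [ 0.508 -0.45   0.02 ] [ 0.767 -0.338  0.153]
scene obj [425. 310.] 4481 [0.509 0.122 0.02 ] [0.632 0.348 0.2  ]
scene obj [443. 262.] 536 [0.503 0.183 0.168] [0.524 0.328 0.2  ]
scene obj [502. 285.] 399 [0.377 0.386 0.02 ] [0.464 0.45  0.089]
scene obj [329. 309.] 1550 [ 0.485 -0.107  0.02 ] [0.713 0.137 0.052]
```

View pics/topc0.png

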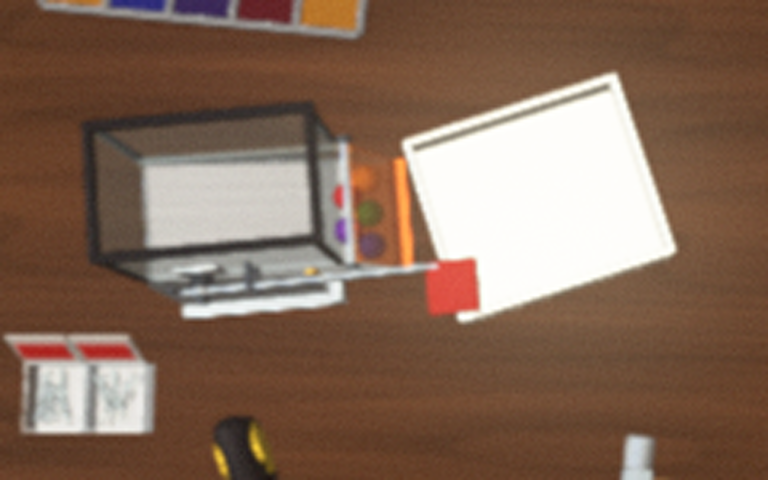

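Measured poses, in mm:
- **Hopper:** origin about (566,196), x axis at 96.8°.
- **Tray:** centre about (598,14), x axis at 109.6°. That leaves about 84 mm to home and 13° to turn.
- **Pad:** about (495,74,227), which agrees with the pad position predicted from the hopper.

I'll move in behind the tray with the jaws open, to push with both fingertips.

```bash
cat >> h.py <<'E'
from scipy.spatial.transform import Rotation as R
HO=np.array([566.,196.]);HA=np.radians(96.8)
xh=np.array([np.cos(HA),np.sin(HA)]);yh=np.array([-xh[1],xh[0]])
def hop(p): q=np.asarray(p)[:2]-HO;return np.array([q@xh,q@yh])
def unhop(x,y): return HO+x*xh+y*yh
def goal(p_mm,ang=None):
    from cell import observe
    s=observe();M=R.from_rotvec(s["ee_rot"]).as_matrix();p=s["position"]*1000
    a=np.degrees(np.arctan2(M[1,0],M[0,0]))
    print("t",round(s["clock"],2),"pos",p.round(1),"hop",hop(p).round(1),"xang",a.round(1),"z",M[:,2].round(3),"J",s["joints"].round(2),"F",s["force"].round(1))
    print("delta cm",(M.T@(np.asarray(p_mm)-p)/10).round(2),"turn",None if ang is None else round(a-ang,1))
E
python3 -c "
from h import *
goal([645,-130,200],109.6)"
```

```text
t 0.1 pos [ 227.4 -581.7  226. ] hop [-732.1  428.3] xang 21.4 z [-0.001  0.001 -1.   ] J [ 1.1   0.44  0.02  1.57 -0.01  1.13 -0.08] F [ 0.2 -0.5 -0.1]
delta cm [ 55.34 -26.86   2.63] turn -88.2
```

arm_command:
  deltas:
    - {"xyz": [3.5, -1.7, 0], "turn": -6}
    - {"xyz": [7, -3.4, 0], "turn": -12}
    - {"xyz": [10.5, -5.1, 0], "turn": -18}
    - {"xyz": [14, -6.8, 0], "turn": -24}
    - {"xyz": [17.5, -8.5, 0], "turn": -30}

```text
schema error: expected keys xyz, turn, jaw
```

```bash
python3 -c "
from h import *
goal([645,-130,200],109.6)"
```

```text
t 0.1 pos [ 227.4 -581.7  226. ] hop [-732.1  428.3] xang 21.4 z [-0.001  0.001 -1.   ] J [ 1.1   0.44  0.02  1.57 -0.01  1.13 -0.08] F [ 0.2 -0.5 -0.1]
delta cm [ 55.34 -26.86   2.63] turn -88.2
```

arm_command:
  deltas:
    - {"xyz": [3.5, -1.7, 0], "turn": -6, "jaw": 0}
    - {"xyz": [7, -3.4, 0], "turn": -12, "jaw": 0}
    - {"xyz": [10.5, -5.1, 0], "turn": -18, "jaw": 0}
    - {"xyz": [14, -6.8, 0], "turn": -24, "jaw": 0}
    - {"xyz": [17.5, -8.5, 0], "turn": -30, "jaw": 0}

```text
clock: 0.52
position: [0.3602, -0.4371, 0.2259]
ee_rot: [-2.826, -1.367, 0.0]
force: [0.3, -0.3, -0.1]
width: 1.001
```

```bash
python3 -c "
from h import *
goal([645,-130,200],109.6)"
```

```text
t 0.52 pos [ 360.2 -437.1  225.9] hop [-604.3  279.3] xang 51.6 z [-0.001  0.002 -1.   ] J [ 0.9   0.35 -0.15  1.71  0.06  1.09  0.06] F [ 0.3 -0.3 -0.1]
delta cm [41.76  3.28  2.61] turn -58.0
```

arm_command:
  deltas:
    - {"xyz": [4, 0.3, 0], "turn": -6, "jaw": 0}
    - {"xyz": [8, 0.6, 0], "turn": -12, "jaw": 0}
    - {"xyz": [12, 0.9, 0], "turn": -18, "jaw": 0}
    - {"xyz": [16, 1.2, 0], "turn": -24, "jaw": 0}
    - {"xyz": [20, 1.5, 0], "turn": -30, "jaw": 0}

```text
clock: 0.93
position: [0.4968, -0.2879, 0.2258]
ee_rot: [-2.371, -2.058, 0.0]
force: [1.0, -0.8, -0.1]
width: 0.999
```

```bash
python3 -c "
from h import *
goal([645,-130,200],109.6)"
```

```text
t 0.93 pos [ 496.8 -287.9  225.8] hop [-472.3  126. ] xang 81.9 z [-0.001  0.002 -1.   ] J [ 0.67  0.38 -0.33  1.68  0.13  1.11  0.17] F [ 1.  -0.8 -0.1]
delta cm [17.72 12.45  2.59] turn -27.7
```

arm_command:
  deltas:
    - {"xyz": [3.2, 2.2, 0], "turn": -5.5, "jaw": 0}
    - {"xyz": [6.4, 4.5, 0], "turn": -11, "jaw": 0}
    - {"xyz": [9.6, 6.7, 1], "turn": -16.5, "jaw": 0}
    - {"xyz": [12.8, 9, 2], "turn": -22, "jaw": 0}
    - {"xyz": [16, 11.2, 3], "turn": -27.5, "jaw": 0}

```text
clock: 1.35
position: [0.6312, -0.1438, 0.1953]
ee_rot: [-1.808, -2.567, -0.001]
force: [1.2, 0.0, -0.0]
width: 1.001
```

```bash
python3 -c "
from h import *
goal([645,-130,15],109.6)"
```

```text
t 1.35 pos [ 631.2 -143.8  195.3] hop [-345.1  -24.5] xang 109.7 z [-0.001  0.002 -1.   ] J [ 0.43  0.54 -0.45  1.52  0.25  1.14  0.28] F [ 1.2  0.  -0. ]
delta cm [ 0.8   1.78 18.03] turn 0.1
```

arm_command:
  deltas:
    - {"xyz": [0.2, 1, 3.6], "turn": 0, "jaw": 0}
    - {"xyz": [0.5, 1.8, 7.2], "turn": 0, "jaw": 0}
    - {"xyz": [0.5, 1.8, 10.8], "turn": 0, "jaw": 0}
    - {"xyz": [0.5, 1.8, 14.4], "turn": 0, "jaw": 0}
    - {"xyz": [0.5, 1.8, 17.5], "turn": 0, "jaw": 0}

```text
clock: 1.77
position: [0.6451, -0.1324, 0.0174]
ee_rot: [-1.806, -2.565, 0.001]
force: [0.7, 0.1, 0.6]
width: 0.997
```

```bash
python3 - <<'E'
from h import *
from cell import get_image
goal([645,-130,15],109.6)
for n in["scene","wrist"]:
    d=get_image(n);cv2.imwrite(f"pics/{n}1.png",d["frame"][:,:,::-1])
E
```

```text
t 1.77 pos [ 645.1 -132.4   17.4] hop [-335.5  -39.6] xang 109.7 z [-0.004  0.002 -1.   ] J [ 0.37  0.74 -0.39  1.65  0.35  0.83  0.18] F [0.7 0.1 0.6]
delta cm [0.23 0.07 0.24] turn 0.1
```

View pics/scene1.png

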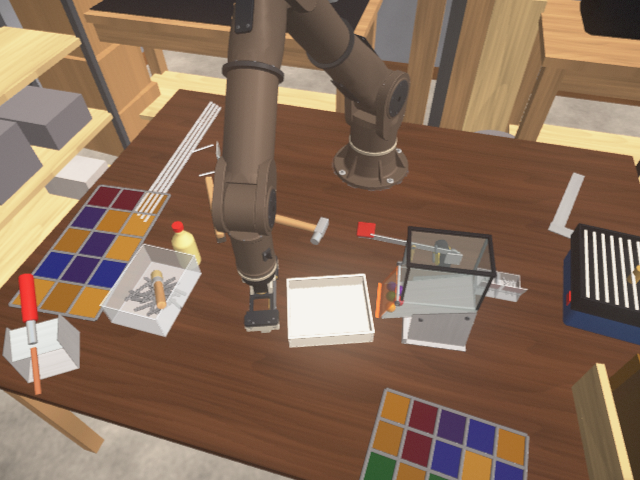

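View pics/wrist1.png

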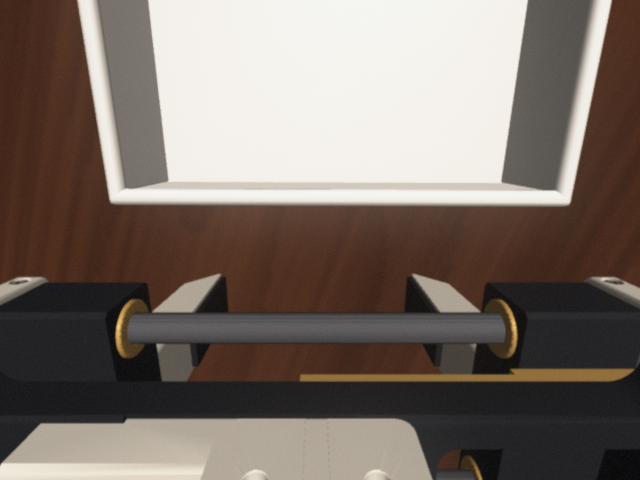

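The wrist picture shows the tray's rear rim level, from (112,197) to (570,197). The jaws are centred at x≈318 and the tray at x≈343, so I'll shift about 0.9 cm along +y and close in on it.

arm_command:
  deltas:
    - {"xyz": [0.8, 0.4, 0.1], "turn": 0, "jaw": 0}
    - {"xyz": [1.6, 0.9, 0.2], "turn": 0, "jaw": 0}
    - {"xyz": [2.4, 0.9, 0.2], "turn": 0, "jaw": 0}
    - {"xyz": [3.2, 0.9, 0.2], "turn": 0, "jaw": 0}
    - {"xyz": [3.8, 0.9, 0.2], "turn": 0, "jaw": 0}

```text
clock: 2.28
position: [0.638, -0.0917, 0.0144]
ee_rot: [-1.802, -2.562, 0.004]
force: [-0.0, 0.1, -0.3]
width: 0.999
```

```bash
python3 - <<'E'
from h import *
from cell import get_image,observe
goal([590.9,-12.5,15],96.8)
d=get_image("wrist");cv2.imwrite("pics/wrist2.png",d["frame"][:,:,::-1])
# arc waypoints in current tool frame: tray start/home
s=observe();M=R.from_rotvec(s["ee_rot"]).as_matrix();p=s["position"]*1000
a0=np.radians(109.6);a1=HA
c0=p[:2]+110*np.array([np.cos(a0),np.sin(a0)])
for f in np.linspace(0,1,15):
    a=a0+(a1-a0)*f;c=unhop(-100,0)*f+c0*(1-f)
    t=c-110*np.array([np.cos(a),np.sin(a)]);dl=M.T@np.append(t-p[:2],0)
    print(f.round(2),(dl[:2]/10).round(2),np.degrees(a0-a).round(1))
E
```

```text
t 2.28 pos [638.  -91.7  14.4] hop [-294.2  -37.4] xang 109.8 z [-0.009  0.003 -1.   ] J [ 0.31  0.73 -0.38  1.68  0.35  0.81  0.11] F [-0.   0.1 -0.3]
delta cm [ 9.05 -1.75  0.01] turn 13.0
0.0 [0. 0.] 0.0
0.07 [ 0.62 -0.13] 0.9
0.14 [ 1.24 -0.25] 1.8
0.21 [ 1.87 -0.38] 2.7
0.29 [ 2.49 -0.5 ] 3.7
0.36 [ 3.12 -0.63] 4.6
0.43 [ 3.76 -0.75] 5.5
0.5 [ 4.39 -0.87] 6.4
0.57 [ 5.03 -1.  ] 7.3
0.64 [ 5.67 -1.12] 8.2
0.71 [ 6.32 -1.24] 9.1
0.79 [ 6.97 -1.37] 10.1
0.86 [ 7.62 -1.49] 11.0
0.93 [ 8.27 -1.61] 11.9
1.0 [ 8.92 -1.73] 12.8
```

View pics/wrist2.png

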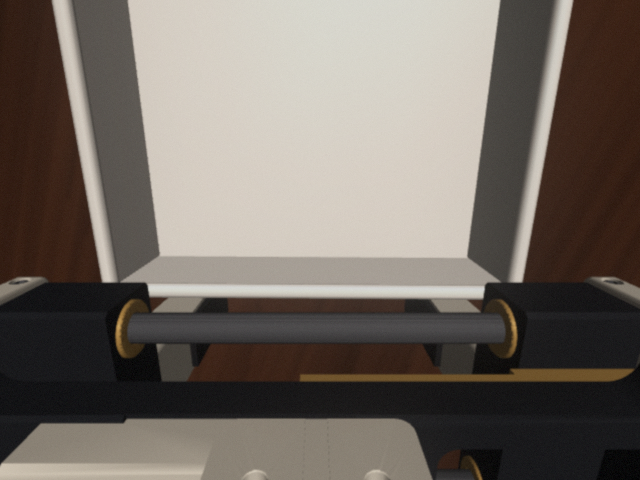

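The tray's rear wall is now centred at (314,290), right at the fingers. I'll push along the arc.

arm_command:
  deltas:
    - {"xyz": [0.6, -0.1, 0], "turn": 0.9, "jaw": 0}
    - {"xyz": [1.2, -0.2, 0], "turn": 1.8, "jaw": 0}
    - {"xyz": [1.9, -0.4, 0], "turn": 2.7, "jaw": 0}
    - {"xyz": [2.5, -0.5, 0], "turn": 3.7, "jaw": 0}
    - {"xyz": [3.1, -0.6, 0], "turn": 4.6, "jaw": 0}

```text
clock: 2.75
position: [0.6213, -0.0639, 0.0149]
ee_rot: [-1.905, -2.487, 0.005]
force: [0.6, -3.8, 2.4]
width: 1.001
```

```bash
cat >> h.py <<'E'
def traypose(tag):
    from cell import get_image
    for n in["top","scene"]:
        d=get_image(n);cv2.imwrite(f"pics/{n}{tag}.png",d["frame"][:,:,::-1])
        W,h=tray(d);ok=d["depth"]>0
        wh=ok&(h[...,1]<45)&(h[...,2]>150)&(W[...,2]<.056)&(W[...,2]>.034)&(W[...,1]>-.14)&(W[...,1]<.2)&(W[...,0]>.45)&(W[...,0]<.73)
        nl,lab,st,ce=cv2.connectedComponentsWithStats(wh.astype(np.uint8))
        q=W[wh]
        r=cv2.minAreaRect((q[:,:2]*1000).astype(np.float32))
        print(n,len(q),np.round(r[0],1),np.round(r[1],1),round(r[2],1),"hop",hop(r[0]).round(1))
E
python3 - <<'E'
from h import *
goal([590.9,-12.5,15],96.8)
traypose("3")
E
```

```text
t 2.75 pos [621.3 -63.9  14.9] hop [-264.6  -24.1] xang 105.1 z [-0.009  0.003 -1.   ] J [ 0.26  0.7  -0.36  1.74  0.33  0.77 -0.  ] F [ 0.6 -3.8  2.4]
delta cm [ 5.75 -1.59  0.03] turn 8.3
top 296 [588.2  50.7] [172.3 185.1] 15.1 hop [-146.9   -4.8]
scene 743 [593.1  37.2] [174.3 219.4] 14.9 hop [-160.9   -8.1]
```

View pics/scene3.png

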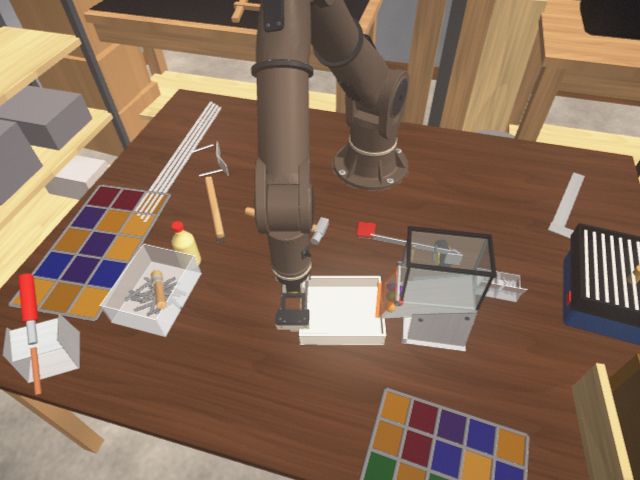

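The tray now sits around (343,310). It is following the fingers and its angle is down to 15°. I'll keep going.

arm_command:
  deltas:
    - {"xyz": [0.6, -0.2, 0], "turn": 0.9, "jaw": 0}
    - {"xyz": [1.2, -0.35, 0], "turn": 1.8, "jaw": 0}
    - {"xyz": [1.8, -0.5, 0], "turn": 2.7, "jaw": 0}
    - {"xyz": [2.4, -0.7, 0], "turn": 3.6, "jaw": 0}
    - {"xyz": [3, -0.85, 0], "turn": 4.5, "jaw": 0}

```text
clock: 3.27
position: [0.6038, -0.0344, 0.0146]
ee_rot: [-1.998, -2.409, 0.006]
force: [0.5, -1.2, -1.4]
width: 0.997
```

```bash
python3 - <<'E'
from h import *
goal([590.9,-12.5,15],96.8)
traypose("4")
E
```

```text
t 3.27 pos [603.8 -34.4  14.6] hop [-233.3  -10.3] xang 100.7 z [-0.011  0.005 -1.   ] J [ 0.21  0.68 -0.35  1.79  0.31  0.74 -0.12] F [ 0.5 -1.2 -1.4]
delta cm [ 2.39 -0.86 -0.02] turn 3.9
top 268 [575.4 102.9] [172.9 214.6] 11.0 hop [-93.5   1.7]
scene 717 [584.1  68.5] [174.1 219.2] 10.5 hop [-128.8   -2.9]
```

arm_command:
  deltas:
    - {"xyz": [0.5, -0.2, 0], "turn": 0.9, "jaw": 0}
    - {"xyz": [1.0, -0.35, 0], "turn": 1.8, "jaw": 0}
    - {"xyz": [1.5, -0.5, 0], "turn": 2.7, "jaw": 0}
    - {"xyz": [1.9, -0.7, 0], "turn": 3.4, "jaw": 0}
    - {"xyz": [2.3, -0.8, 0], "turn": 3.9, "jaw": 0}

```text
clock: 3.78
position: [0.5909, -0.0137, 0.0149]
ee_rot: [-2.079, -2.341, 0.009]
force: [-1.8, -14.8, 0.7]
width: 1.0
```

```bash
python3 - <<'E'
from h import *
goal([590.9,-12.5,15],96.8)
traypose("5")
E
```

```text
t 3.78 pos [590.9 -13.7  14.9] hop [-2.112e+02  1.000e-01] xang 96.8 z [-0.012  0.003 -1.   ] J [ 0.16  0.66 -0.33  1.82  0.3   0.72 -0.21] F [ -1.8 -14.8   0.7]
delta cm [ 0.12  0.01 -0.01] turn -0.0
top 232 [574.7 107.7] [172.9 177.8] 6.7 hop [-88.7   1.8]
scene 621 [578.2  88.2] [175.1 216.2] 6.8 hop [-108.5    0.7]
```

View pics/scene5.png

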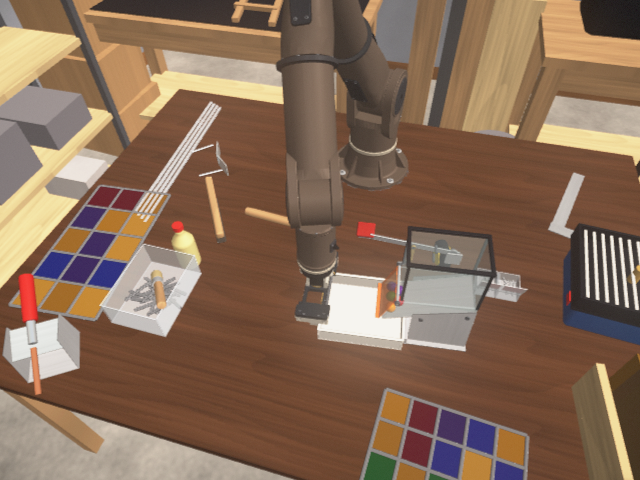

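The force has risen to 15 N, the tray's angle matches the hopper's and its y offset is about +1 mm, so it has reached the bar. I'll give one small confirming push, then back off.

arm_command:
  deltas:
    - {"xyz": [0.2, 0, 0], "turn": 0, "jaw": 0}
    - {"xyz": [0.3, 0, 0], "turn": 0, "jaw": 0}
    - {"xyz": [0.3, 0, 0], "turn": 0, "jaw": 0}

```text
clock: 4.13
position: [0.5904, -0.0138, 0.015]
ee_rot: [-2.083, -2.34, 0.014]
force: [0.6, -9.6, -0.1]
width: 1.003
```

arm_command:
  deltas:
    - {"xyz": [-1, 0, 0], "turn": 0, "jaw": 0}
    - {"xyz": [-2.5, 0, 0], "turn": 0, "jaw": 0}
    - {"xyz": [-5, 0, 0], "turn": 0, "jaw": 0}
    - {"xyz": [-6, 0, -2], "turn": 0, "jaw": 120}
    - {"xyz": [-6, 0, -5], "turn": 0, "jaw": 255}

```text
clock: 4.55
position: [0.5957, -0.0772, 0.0628]
ee_rot: [-2.086, -2.332, 0.021]
force: [0.9, 0.8, 0.7]
width: 0.904
```

arm_command:
  deltas:
    - {"xyz": [0, 0, -4], "turn": 0, "jaw": 255}
    - {"xyz": [0, 0, -8], "turn": 0, "jaw": 255}
    - {"xyz": [0, 0, -12], "turn": 0, "jaw": 255}
    - {"xyz": [0, 0, -16], "turn": 0, "jaw": 255}
    - {"xyz": [0, 0, -20], "turn": 0, "jaw": 255}

```text
clock: 4.97
position: [0.5988, -0.0764, 0.265]
ee_rot: [-2.085, -2.332, 0.019]
force: [0.6, 1.2, 0.6]
width: 0.543
```

```bash
python3 - <<'E'
from h import *
goal(np.append(unhop(-113,85),250),96.8)
traypose("6")
E
```

```text
t 4.97 pos [598.8 -76.4 265. ] hop [-274.4   -0.3] xang 96.4 z [-0.018 -0.001 -1.   ] J [ 0.31  0.42 -0.4   1.53  0.17  1.25  0.  ] F [0.6 1.2 0.6]
delta cm [16.07 -8.61  1.67] turn -0.4
top 394 [575.6  96.1] [172.5 200.9] 6.4 hop [-100.3    2.3]
scene 748 [576.7  96.4] [176.4 199. ] 6.8 hop [-100.2    1.2]
```

View pics/top6.png

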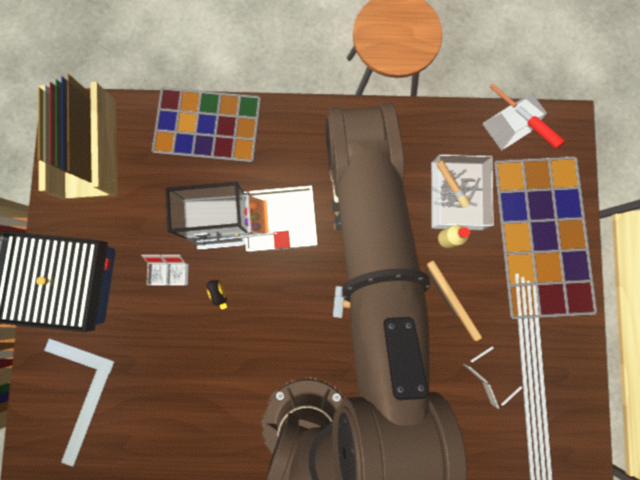

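View pics/scene6.png

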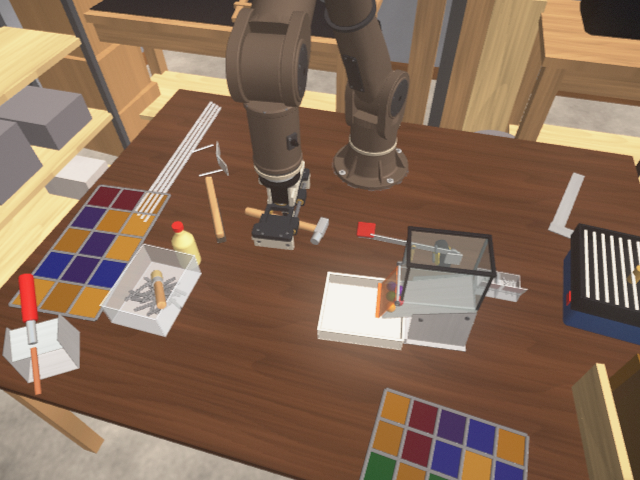

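The tray is home: hopper (-100, +1.5) mm from both cameras and square to the bar. Next I'll go over the pad with the jaws shut.

arm_command:
  deltas:
    - {"xyz": [3.6, -2, 0], "turn": 0, "jaw": 255}
    - {"xyz": [7.2, -4, 0], "turn": 0, "jaw": 255}
    - {"xyz": [10.8, -6, 0], "turn": 0, "jaw": 255}
    - {"xyz": [14, -7.6, 0], "turn": 0, "jaw": 255}
    - {"xyz": [16, -8.6, 0], "turn": 0, "jaw": 255}

```text
clock: 5.48
position: [0.4965, 0.0773, 0.2705]
ee_rot: [-2.086, -2.342, 0.008]
force: [0.1, -0.0, -0.4]
width: 0.091
```

```bash
python3 - <<'E'
from h import *
goal(np.append(unhop(-113,85),227),96.8)
from cell import get_image,observe
print(observe()["width"])
for n in["scene","wrist"]:
    d=get_image(n);f=d["frame"][:,:,::-1]
    if n=="scene": f=cv2.resize(f[130:370,240:560],None,fx=2.4,fy=2.4,interpolation=2)
    cv2.imwrite(f"pics/{n}7.png",f)
E
```

```text
t 5.48 pos [496.5  77.3 270.5] hop [-109.7   83. ] xang 96.6 z [-0.007 -0.    -1.   ] J [ 0.14  0.25 -0.49  1.76  0.12  1.17 -0.27] F [ 0.1 -0.  -0.4]
delta cm [-0.34 -0.16  4.35] turn -0.2
0.09126186147645932
```

View pics/scene7.png

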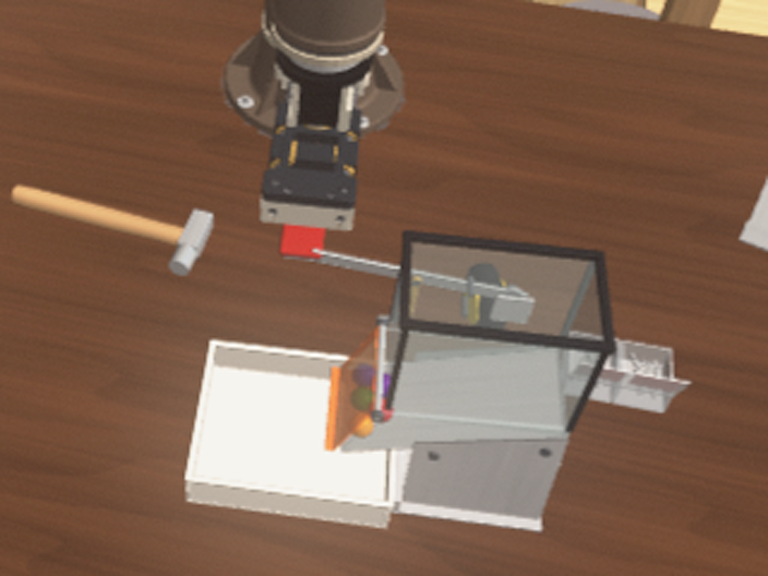

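View pics/wrist7.png

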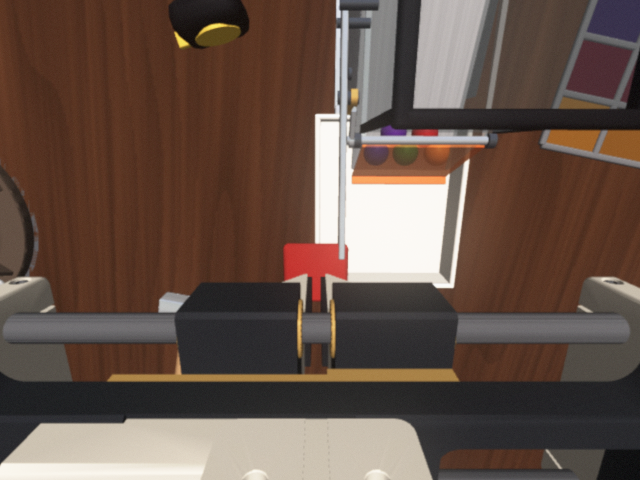

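The wrist picture shows the pad at (316,262), centred on the fingers, with the lever rod at its right edge (x≈345). I'll shift about 6 mm forward and 4 mm away from the rod, then come down to just above the pad.

arm_command:
  deltas:
    - {"xyz": [-0.3, -0.2, 1], "turn": 0, "jaw": 255}
    - {"xyz": [-0.6, -0.4, 2], "turn": 0, "jaw": 255}
    - {"xyz": [-0.6, -0.4, 3], "turn": 0, "jaw": 255}
    - {"xyz": [-0.6, -0.4, 3.5], "turn": 0, "jaw": 255}
    - {"xyz": [-0.6, -0.4, 3.8], "turn": 0, "jaw": 255}

```text
clock: 6.0
position: [0.4928, 0.0704, 0.2311]
ee_rot: [-2.083, -2.342, 0.01]
force: [-0.2, 0.1, -0.5]
width: 0.002
```

```bash
python3 - <<'E'
from h import *
goal(np.append(unhop(-116,87),172),96.8)
from cell import get_image,observe
print(observe()["width"])
d=get_image("scene");f=d["frame"][:,:,::-1]
cv2.imwrite("pics/scene8.png",cv2.resize(f[130:370,240:560],None,fx=2.4,fy=2.4,interpolation=2))
E
```

```text
t 6.0 pos [492.8  70.4 231.1] hop [-116.    87.5] xang 96.7 z [-0.009 -0.    -1.   ] J [ 0.14  0.27 -0.48  1.83  0.14  1.08 -0.27] F [-0.2  0.1 -0.5]
delta cm [-0.    0.11  5.91] turn -0.1
0.0022695886473031827
```

View pics/scene8.png

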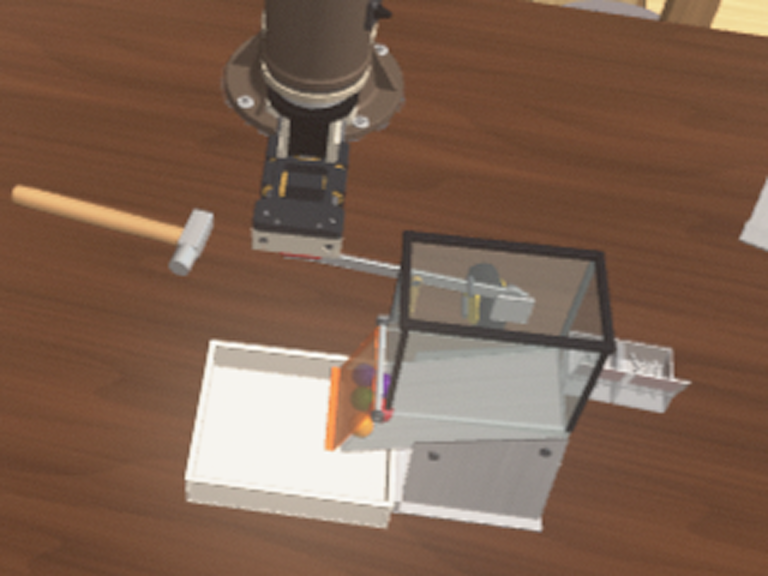

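arm_command:
  deltas:
    - {"xyz": [0, 0, 0.4], "turn": 0, "jaw": 255}
    - {"xyz": [0, 0, 0.8], "turn": 0, "jaw": 255}
    - {"xyz": [0, 0, 1.2], "turn": 0, "jaw": 255}
    - {"xyz": [0, 0, 1.6], "turn": 0, "jaw": 255}
    - {"xyz": [0, 0, 2.0], "turn": 0, "jaw": 255}

```text
clock: 6.47
position: [0.4932, 0.0703, 0.2111]
ee_rot: [-2.084, -2.343, 0.009]
force: [0.3, -3.4, 4.4]
width: 0.003
```

```bash
python3 - <<'E'
from h import *
goal(np.append(unhop(-116,87),172),96.8)
E
```

```text
t 6.47 pos [493.2  70.3 211.1] hop [-116.1   87.2] xang 96.7 z [-0.008 -0.    -1.   ] J [ 0.14  0.29 -0.48  1.86  0.15  1.03 -0.29] F [ 0.3 -3.4  4.4]
delta cm [0.01 0.05 3.91] turn -0.1
```

arm_command:
  deltas:
    - {"xyz": [0, 0, 0.4], "turn": 0, "jaw": 255}
    - {"xyz": [0, 0, 0.8], "turn": 0, "jaw": 255}
    - {"xyz": [0, 0, 1.2], "turn": 0, "jaw": 255}
    - {"xyz": [0, 0, 1.6], "turn": 0, "jaw": 255}
    - {"xyz": [0, 0, 2.0], "turn": 0, "jaw": 255}

```text
clock: 6.88
position: [0.4932, 0.0699, 0.1908]
ee_rot: [-2.085, -2.343, 0.009]
force: [0.7, -5.1, 4.7]
width: 0.007
```

arm_command:
  deltas:
    - {"xyz": [0, 0, 0.4], "turn": 0, "jaw": 255}
    - {"xyz": [0, 0, 0.8], "turn": 0, "jaw": 255}
    - {"xyz": [0, 0, 1.2], "turn": 0, "jaw": 255}
    - {"xyz": [0, 0, 1.5], "turn": 0, "jaw": 255}
    - {"xyz": [0, 0, 1.7], "turn": 0, "jaw": 255}

```text
clock: 7.3
position: [0.4931, 0.0707, 0.1735]
ee_rot: [-2.084, -2.343, 0.007]
force: [0.5, -0.5, 5.9]
width: 0.009
```

```bash
python3 - <<'E'
from h import *
goal(np.append(unhop(-116,87),172),96.8)
from cell import get_image
for n in["scene","top"]:
    d=get_image(n);f=d["frame"][:,:,::-1]
    c=f[130:370,240:560] if n=="scene" else f[150:300,140:380]
    cv2.imwrite(f"pics/{n}9.png",cv2.resize(c,None,fx=2.4,fy=2.4,interpolation=2))
E
```

```text
t 7.3 pos [493.1  70.7 173.5] hop [-115.8   87.2] xang 96.7 z [-0.008  0.    -1.   ] J [ 0.12  0.33 -0.47  1.91  0.18  0.95 -0.32] F [ 0.5 -0.5  5.9]
delta cm [-0.02  0.02  0.15] turn -0.1
```

View pics/scene9.png

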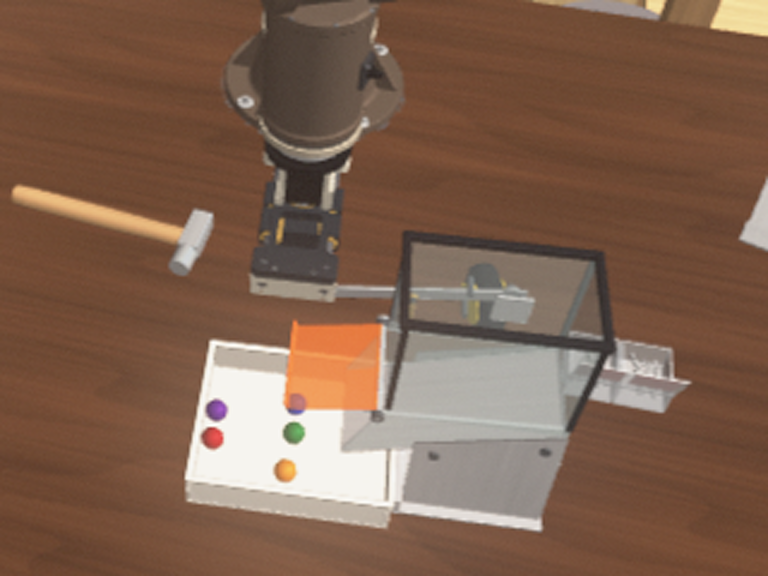

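All five nuggets look to be in the tray: violet (217,410), red (213,437), green (294,432), amber (286,470), and blue at (297,403), seen through the lid. I'll press on to the stop until the force rises.

arm_command:
  deltas:
    - {"xyz": [0, 0, 0.2], "turn": 0, "jaw": 255}
    - {"xyz": [0, 0, 0.3], "turn": 0, "jaw": 255}
    - {"xyz": [0, 0, 0.4], "turn": 0, "jaw": 255}
    - {"xyz": [0, 0, 0.4], "turn": 0, "jaw": 255}
    - {"xyz": [0, 0, 0.4], "turn": 0, "jaw": 255}

```text
clock: 7.82
position: [0.4934, 0.071, 0.1719]
ee_rot: [-2.085, -2.344, 0.006]
force: [-8.4, -5.3, 32.6]
width: 0.007
```

```bash
python3 - <<'E'
from h import *
goal(np.append(unhop(-116,87),172),96.8)
E
```

```text
t 7.82 pos [493.4  71.  171.9] hop [-115.5   86.8] xang 96.7 z [-0.006 -0.    -1.   ] J [ 0.12  0.34 -0.47  1.91  0.18  0.94 -0.32] F [-8.4 -5.3 32.6]
delta cm [-0.05 -0.02 -0.01] turn -0.1
```

It's on the stop: z holds at 171.9 with 33 N. I'll ease to a lighter hold, dwell, and check that all five nuggets have settled.

arm_command:
  deltas:
    - {"xyz": [0, 0, 0.05], "turn": 0, "jaw": 255}
    - {"xyz": [0, 0, 0.05], "turn": 0, "jaw": 255}
    - {"xyz": [0, 0, 0.05], "turn": 0, "jaw": 255}
    - {"xyz": [0, 0, 0.05], "turn": 0, "jaw": 255}
    - {"xyz": [0, 0, 0.05], "turn": 0, "jaw": 255}

```text
clock: 8.23
position: [0.4934, 0.071, 0.1725]
ee_rot: [-2.085, -2.345, 0.006]
force: [-4.6, -4.7, 18.3]
width: 0.002
```

```bash
python3 - <<'E'
from h import *
goal(np.append(unhop(-116,87),172),96.8)
from cell import get_image
ims=[]
for n in["scene","top"]:
    d=get_image(n);f=d["frame"][:,:,::-1]
    c=f[210:370,300:500] if n=="scene" else f[160:280,150:350]
    ims.append(cv2.resize(c,(400*1,int(400*c.shape[0]/c.shape[1])),interpolation=2))
    W=cloud(d)
h=max(i.shape[0] for i in ims)
cv2.imwrite("pics/both10.png",np.hstack([cv2.copyMakeBorder(i,0,h-i.shape[0],0,0,cv2.BORDER_CONSTANT) for i in ims]))
E
```

```text
t 8.23 pos [493.4  71.  172.5] hop [-115.5   86.9] xang 96.7 z [-0.005 -0.001 -1.   ] J [ 0.12  0.34 -0.47  1.91  0.18  0.94 -0.32] F [-4.6 -4.7 18.3]
delta cm [-0.05 -0.01  0.05] turn -0.1
```

View pics/both10.png

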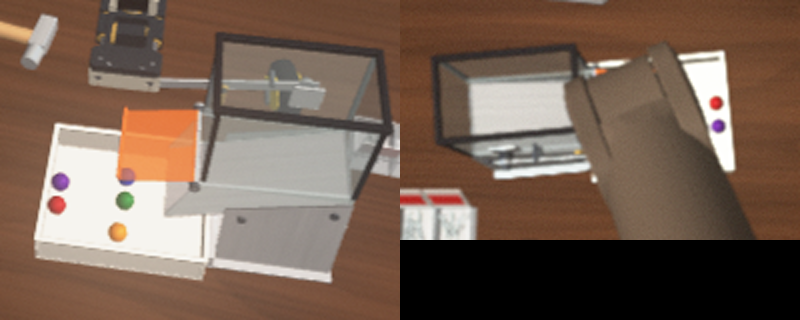

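All five nuggets are at rest in the tray, the lid is fully up and the pad is on its stop. I'll ease it up at about 24 mm/s.

arm_command:
  deltas:
    - {"xyz": [0, 0, 0], "turn": 0, "jaw": 255}
    - {"xyz": [0, 0, -0.1], "turn": 0, "jaw": 255}
    - {"xyz": [0, 0, -0.3], "turn": 0, "jaw": 255}
    - {"xyz": [0, 0, -0.5], "turn": 0, "jaw": 255}
    - {"xyz": [0, 0, -0.7], "turn": 0, "jaw": 255}

```text
clock: 8.75
position: [0.4932, 0.0705, 0.1795]
ee_rot: [-2.086, -2.345, 0.008]
force: [-0.2, -4.8, 4.5]
width: 0.005
```

arm_command:
  deltas:
    - {"xyz": [0, 0, -0.2], "turn": 0, "jaw": 255}
    - {"xyz": [0, 0, -0.4], "turn": 0, "jaw": 255}
    - {"xyz": [0, 0, -0.6], "turn": 0, "jaw": 255}
    - {"xyz": [0, 0, -0.8], "turn": 0, "jaw": 255}
    - {"xyz": [0, 0, -1.0], "turn": 0, "jaw": 255}

```text
clock: 9.17
position: [0.4933, 0.0701, 0.1896]
ee_rot: [-2.086, -2.345, 0.009]
force: [-0.7, -5.6, 4.3]
width: 0.006
```

arm_command:
  deltas:
    - {"xyz": [0, 0, -0.2], "turn": 0, "jaw": 255}
    - {"xyz": [0, 0, -0.4], "turn": 0, "jaw": 255}
    - {"xyz": [0, 0, -0.6], "turn": 0, "jaw": 255}
    - {"xyz": [0, 0, -0.8], "turn": 0, "jaw": 255}
    - {"xyz": [0, 0, -1.0], "turn": 0, "jaw": 255}

```text
clock: 9.58
position: [0.4932, 0.0701, 0.1997]
ee_rot: [-2.086, -2.345, 0.009]
force: [0.4, -3.1, 4.2]
width: 0.004
```

```bash
python3 - <<'E'
from h import *
goal(np.append(unhop(-116,87),230),96.8)
E
```

```text
t 9.58 pos [493.2  70.1 199.7] hop [-116.4   87.2] xang 96.7 z [-0.006 -0.002 -1.   ] J [ 0.13  0.3  -0.48  1.88  0.16  1.   -0.3 ] F [ 0.4 -3.1  4.2]
delta cm [ 0.03 -0.   -3.03] turn -0.1
```

arm_command:
  deltas:
    - {"xyz": [0, 0, -0.2], "turn": 0, "jaw": 255}
    - {"xyz": [0, 0, -0.4], "turn": 0, "jaw": 255}
    - {"xyz": [0, 0, -0.6], "turn": 0, "jaw": 255}
    - {"xyz": [0, 0, -0.8], "turn": 0, "jaw": 255}
    - {"xyz": [0, 0, -1.0], "turn": 0, "jaw": 255}

```text
clock: 10.0
position: [0.4932, 0.0705, 0.2099]
ee_rot: [-2.086, -2.345, 0.008]
force: [-0.4, -1.7, 3.2]
width: 0.007
```

arm_command:
  deltas:
    - {"xyz": [0, 0, -0.2], "turn": 0, "jaw": 255}
    - {"xyz": [0, 0, -0.4], "turn": 0, "jaw": 255}
    - {"xyz": [0, 0, -0.6], "turn": 0, "jaw": 255}
    - {"xyz": [0, 0, -0.8], "turn": 0, "jaw": 255}
    - {"xyz": [0, 0, -1.0], "turn": 0, "jaw": 255}

```text
clock: 10.42
position: [0.4931, 0.0713, 0.2201]
ee_rot: [-2.084, -2.345, 0.007]
force: [-0.9, 2.2, 2.8]
width: 0.004
```

arm_command:
  deltas:
    - {"xyz": [0, 0, -0.2], "turn": 0, "jaw": 255}
    - {"xyz": [0, 0, -0.4], "turn": 0, "jaw": 255}
    - {"xyz": [0, 0, -0.6], "turn": 0, "jaw": 255}
    - {"xyz": [0, 0, -0.8], "turn": 0, "jaw": 255}
    - {"xyz": [0, 0, -1.0], "turn": 0, "jaw": 255}

```text
clock: 10.83
position: [0.493, 0.0711, 0.23]
ee_rot: [-2.084, -2.345, 0.008]
force: [-0.6, -0.6, -0.0]
width: 0.002
```

```bash
python3 - <<'E'
from h import *
goal(np.append(unhop(-116,87),270),96.8)
from cell import get_image
d=get_image("scene");f=d["frame"][:,:,::-1]
cv2.imwrite("pics/scene11.png",cv2.resize(f[130:370,240:560],None,fx=2.4,fy=2.4,interpolation=2))
E
```

```text
t 10.83 pos [493.   71.1 230. ] hop [-115.4   87.3] xang 96.7 z [-0.007 -0.001 -1.   ] J [ 0.14  0.27 -0.48  1.83  0.14  1.07 -0.28] F [-0.6 -0.6 -0. ]
delta cm [-0.06  0.   -4.  ] turn -0.1
```

View pics/scene11.png

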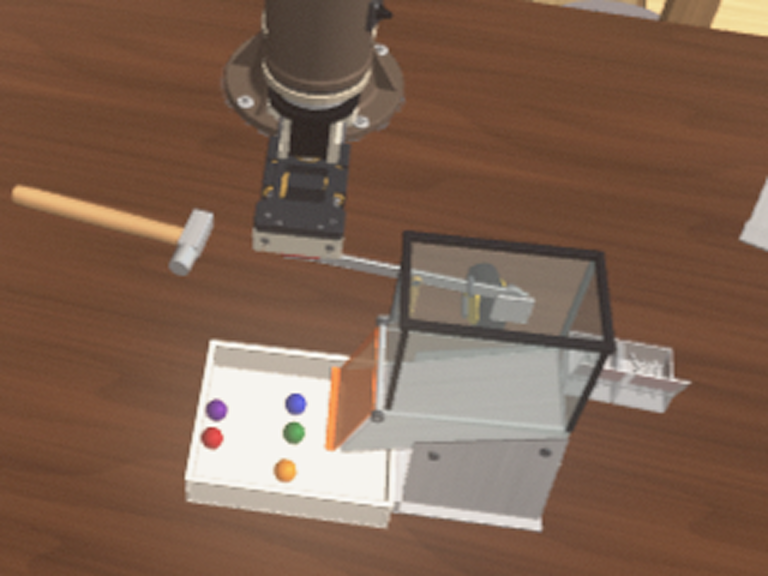

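The lid is shut at (350,390), the contact force is zero and all five nuggets are in the tray. Now I'll take the hand up and away.

arm_command:
  deltas:
    - {"xyz": [0, 0, -1], "turn": 0, "jaw": 255}
    - {"xyz": [0, 0, -3], "turn": 0, "jaw": 255}
    - {"xyz": [0, 0, -6], "turn": 0, "jaw": 255}
    - {"xyz": [-2, 0, -8], "turn": 0, "jaw": 255}
    - {"xyz": [-5, 0, -9], "turn": 0, "jaw": 255}

```text
clock: 11.3
position: [0.5002, 0.0242, 0.324]
ee_rot: [-2.079, -2.352, 0.002]
force: [1.6, -0.7, 0.1]
width: 0.01
```

arm_command:
  deltas:
    - {"xyz": [-4, 0, 0], "turn": 0, "jaw": 255}
    - {"xyz": [-8, 0, 0], "turn": 0, "jaw": 255}
    - {"xyz": [-12, 0, 0], "turn": 0, "jaw": 255}
    - {"xyz": [-15, 0, 0], "turn": 0, "jaw": 255}
    - {"xyz": [-15, 0, 0], "turn": 0, "jaw": 255}

```text
clock: 11.72
position: [0.5182, -0.1329, 0.3238]
ee_rot: [-2.092, -2.343, 0.006]
force: [-1.3, -0.6, 0.3]
width: 0.003
```

```bash
python3 - <<'E'
from h import *
goal(np.append(unhop(-116,87),270),96.8)
traypose("12")
from cell import get_image
a=dict(np.load("scene0.npz"));d=get_image("scene")
for n,W in(("before",a),("after",d)):
    C=cloud(W);h=cv2.cvtColor(W["frame"],cv2.COLOR_RGB2HSV)
    red=((h[...,0]<8)|(h[...,0]>172))&(h[...,1]>150)&(abs(C[...,0]-.5)<.06)&(abs(C[...,1]-.07)<.06)&(C[...,2]>.15)
    P=C[red];print(n,"pad",P.mean(0).round(4))
    org=(h[...,0]>6)&(h[...,0]<16)&(h[...,1]>170)&(C[...,2]>.06)&(abs(C[...,0]-.57)<.08)&(C[...,1]>.08)&(C[...,1]<.2)
    print(n,"lid",org.sum(),C[org].mean(0).round(4))
E
```

```text
t 11.72 pos [ 518.2 -132.9  323.8] hop [-320.9   86.4] xang 96.5 z [-0.003 -0.002 -1.   ] J [ 0.43  0.25 -0.35  1.61  0.09  1.3   0.17] F [-1.3 -0.6  0.3]
delta cm [20.5  -0.16  5.34] turn -0.3
top 396 [575.7  96.4] [172.4 201.5] 6.7 hop [-100.1    2.2]
scene 757 [576.6  96.5] [175.9 199.2] 6.8 hop [-100.1    1.3]
before pad [0.4969 0.0741 0.2274]
before lid 56 [0.5609 0.1351 0.0853]
after pad [0.4971 0.074  0.2275]
after lid 6 [0.5373 0.1286 0.0764]
```

View pics/scene12.png

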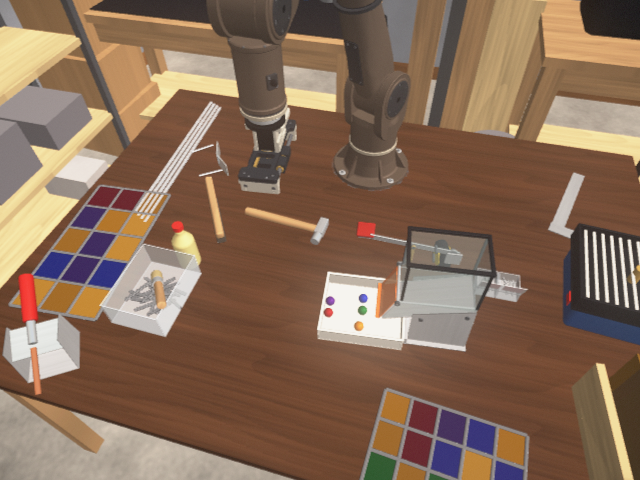

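The final picture shows five nuggets in the tray (x 325–365, y 298–328), the lid shut at (387,297), the pad back at rest at (366,230), and nothing else moved.

```bash
python3 -c "
from cell import sign_off,observe
print(observe()['force'],sign_off())"
```

```text
the job is handed in; nothing more can be done
[-0.24055997  0.73400384  0.19932358] None
```

The job is handed in: the tray is home under the spout, all five nuggets are in it, and the lid was eased shut. The whole run took about 12 s of the 64 s allowed.

- **Tray:** I pushed it with the open fingertips until the force rose to about 15 N against the foot bar. Both cameras then put it at hopper x = -100 mm, y = +1 to +2 mm, square to the bar to within about 0.4°. It read the same after the drop.
- **Press:** The shut fingertips took the pad to its stop at about 172 mm up. The force peaked near 33 N and I then eased it to 18 N. All five nuggets were seen at rest in the tray before I let the pad up.
- **Release:** The pad rose at about 24 mm/s over roughly 2.3 s. The fingertips stayed on it, with 3 to 5 N of upward force from the pad, until it reached rest.
- **Last checks:** The pad was back at its starting point to within 0.3 mm, the hand was clear, and the other things on the bench looked unmoved in the pictures.
- **Lid check that didn't work:** My colour measurement of the lid was no use afterwards, finding only 6 pixels. That the lid is shut therefore rests on the picture and the pad's height. I did not measure its speed directly.

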